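# Index and seat the toe plate of a boot-length press

## Task

The round toe plate of the boot-length press is sitting high on its spigot, out of line. With a fingertip, push it round until the notch in its rim is over the locating pin at the end of the bed, then press it down fully home on its seat and take the hand clear. Do not lift the plate, and leave the press lever and the loose parts on the bench as they are.

Things in the scene. Friction and masses are not known exactly. Their poses are not given: they have to be found in the camera images.
- press: the cast-iron boot-length press, bolted down, standing elsewhere in each run; origin on the table below the axis of its round toe seat (boss 136 mm across, 34 mm high). +y points from that axis to the locating pin, z up; the bed (100 mm wide) runs to -y for 505 mm, with a rod end block 84 to 100 mm from the axis (51 mm high) and the heel carriage 280 to 350 mm from it (107 mm high)
- seat (a point): centre of the flat seat on top of the round boss, 34 mm above the table; axes as the press. A spigot of diameter 25 mm stands 11.5 mm above it in the bore of the toe plate
- pin_top (a point): point on the top of the steel locating pin, 56 mm from the seat's centre towards +y of the press. The pin is fixed on the seat, 14 mm wide, 5.8 mm high, oblong with rounded ends, from 51 to 80 mm from the axis (so it reaches 20 mm out beyond the plate's rim onto an ear of the casting); the upper 2 mm of its sides slope in
- plate_top (a point): centre of the top face of the toe plate, an aluminium disc of diameter 120 mm, 12 mm thick, with a 27 mm bore. At the start it is 18 mm above the seat; fully home it is 12 mm above. Its +y axis points to the notch, z up
- toe_plate: the toe plate (see plate_top), the disc to turn and press; origin at the centre of its underside, axes as plate_top. It turns on the spigot all round, either way, with about 0.12 N m of drag, and slides down it past a snug O-ring under about 6 N of push; it never tilts and stays where it is left. Starts 6 mm above the seat, just above the pin; it can only go down with the notch over the pin
- notch (a point): the notch in the plate's rim: 18 mm wide, 13 mm deep, open outwards; this point is at top-face height, 56 mm from the plate's centre, on the notch's middle line; it is above pin_top when they are in line (2 mm of play each side). An engraved line on the plate runs from the bore to the notch
- post_right (a point): centre of the top of one of two upright toe rollers on the plate, rubber sleeves of diameter 16 mm, 24 mm high above the plate's top face, that spin freely about their own upright axes; 42 mm from the plate's centre, 50 degrees clockwise from the notch seen from above. Pushing one sideways turns the plate
- post_left (a point): the same for the other roller, 50 degrees anticlockwise from the notch
- lever (a joint): hinge of the press's 360 mm cast-iron lever, which leans back at the far end of the bed (press -y), over half a metre from the toe plate; 0 leaning back as found, grows as it is pulled over towards the toe plate; to be left alone
- heel_piece: white nylon binding heel piece, 52 x 95 x 61 mm, loose on the bench; origin at the centre of its underside
- brake_pedal: blue ski-brake pedal with two steel arms, 86 x 130 x 14 mm, loose, flat on the bench; origin on the table between pedal and arms
- screw_tin: round open steel tin of mounting screws, diameter 90 mm, 24 mm high, loose; origin at the centre of its underside
- centre_punch: steel centre punch, 110 mm long, 11 mm thick, lying loose on the bench along its x axis; origin on the table below its middle

How it is judged:
At the end, for the whole second after the job is handed in: The toe plate is down on its seat (top face less than 13.5 mm above the seat) with the notch's middle within 4 mm of the pin, and the robot is clear (z of plate_top in the frame of seat below 0.0135 m and horizontal distance between notch and pin_top below 0.004 m); the robot touches nothing.
It fails at once if the toe plate is lifted (more than 3 mm above its starting height) (z of plate_top in the frame of seat above 0.021 m).
It fails at once if the press lever is moved (by more than 0.08 rad) (value of joint lever above 0.08 rad).
It fails at once if a loose part on the bench is moved by more than 20 mm (distance of any of heel_piece, brake_pedal, screw_tin, centre_punch from where it was at the start of the episode above 0.02 m).
It also fails if it takes over 64 s, if anything falls off the work surface, if the arm or the gripper's body presses on something with over 40 N, if the wrist force passes 120 N, or if a joint passes its speed limit or range.

## Robot

A 7-joint arm with a two-finger parallel gripper is mounted at the origin on the work surface. World frame = base frame: x ahead of the robot, y to its left, z up, the work surface at z = 0. Lengths are in m, angles in rad, forces in N, time in s.
With the tool pointing down it reaches from about 0.4 to 0.85 m from the base axis. Payload 10.4 kg.
Tool frame: the origin (TCP) lies where the fingers leave the gripper's body, on its centre line; the fingertips stand 73 mm ahead of it and the grasp point (between the pads) lies 54 mm ahead of it; z points along the fingers, y is the line along which they close (so a half turn about z gives the same grasp; the last joint's range is limited). The gripper opens to 85 mm and grips with 20 to 120 N. Pads are 22 mm wide; open, the fingers measure 114 mm over their backs; the gripper's body (76 mm by 85 mm) begins 54 mm behind the grasp point. The pads swing forward as they close: fully open they stand 13 mm farther back than shut.
Start: joints at [-1.166, 0.332, -0.065, 1.46, 0.022, 1.35, -0.088], TCP at [0.259, 0.569, 0.304] pointing down, gripper open.
Joint ranges: [-2.6, 2.6], [-0.5, 2.12], [-1.47, 1.34], [0.16, 2.42], [-1.27, 4.41], [0.06, 2.06], [-2.6, 2.6]. Speed limits (rad/s): [2.22, 2.22, 2.79, 2.79, 3.14, 3.14, 3.14].

## Interface

Orientations are given as a unit quaternion [x, y, z, w].
In Python, from workcell import manip, camera gives the robot as it stands. The module is installed in compiled form; this text tells all that it offers.
- The arm moves only by the shell command python3 -m creep 'ROWS' [OPENING] [FORCE]. ROWS is JSON, a list of rows, each a list of 2 entries, a list of its own where there are three numbers: the shift along the tool's x, y, z in mm, then the turn about the tool's z in rad. In form: [[[tx, ty, tz], twist], ...]. A call has 1 to 5 rows; each row is the pose to reach, as a shift and turn from the pose commanded when the call began, along the tool's axes at that moment; what a row does not reach only later rows make up. A row lasts 1/12 s, in which the tool goes at most 41.7 mm and 7.16 degrees, less where a joint would pass 70% of its speed; a pose out of reach is approached as far as the arm can. A call with a gripper value outside its range is refused whole. OPENING is the opening, from 0 (shut) to 1 (fully open), set as the call begins (- or left out, the last holds). The fingers move at their own pace and stop on an object; FORCE is the grip in N (left out, the last holds). Time passes only in rows, so rows that repeat a pose let the fingers close. It gives the time, the measured TCP pose, the force, the opening and the grip force at its end, in the units of the state.
- manip.get_obs(): the state, without advancing time (a new reading comes with each control period).
- camera(name): name is "scene" or "side" or "wrist"; returns a dict with "pixels" (400x640x3 uint8, red, green, blue), "z_map" (400x640 float32, m along the optical axis (not along the pixel's ray), 0 where there is no reading), "fx", "fy", "cx", "cy" (pixels), "extrinsics" (4x4, takes a point from world to camera coordinates). Camera axes: x right, y down, z forward; pixel columns grow to the right and rows downward; lengths in m; the calibration is good to about 2 mm. A picture is of the moment at which its call begins.
- manip.hand_in(): hands the job in; it is judged then, once.
The state is a dict: "clock": time; "joint_pos": joint angles; "joint_velocities": joint speeds; "tau": joint torques, N m; "position": TCP position; "ee_rot": TCP orientation; "ft_force": force on the tool from outside, world axes, zero at the start; "torque": the same for the moment, N m; "grip_width": opening from 0.0 (shut) to 1.0 (fully open); "grasp_force": force on a finger pad.
Only numpy, scipy, OpenCV 4.12 (cv2) and the standard library are available. Lean on these libraries where they do the work, as an engineer would, in place of code of your own. Each camera call takes 0.05 s, during which the arm holds its last target. There are 200 camera calls.

## Working session

There is one attempt and no reset: what is moved stays moved. The work goes in short steps, Python scripts to look and compute and a shell command to move; the robot and the scene stay as the last step left them, time stands still between calls to the robot, and variables do not carry over. Pictures are saved under pics/ and viewed, at most 10 in all, crops included, and the job is handed in when it is done.

```bash
mkdir -p pics; cat > h.py <<'E'
import numpy as np, cv2
from workcell import manip, camera
def world(c, us, vs):
    us=np.atleast_1d(us); vs=np.atleast_1d(vs)
    z=c["z_map"][vs,us]; p=np.stack([(us-c["cx"])/c["fx"]*z,(vs-c["cy"])/c["fy"]*z,z,np.ones_like(z)])
    return (np.linalg.inv(c["extrinsics"])@p)[:3].T
E
python3 - <<'E'
from h import *
o=manip.get_obs(); print({k:np.round(v,3) for k,v in o.items()})
for n in("scene","side"):
    c=camera(n); cv2.imwrite(f"pics/{n}0.png",c["pixels"][:,:,::-1]); np.savez(f"{n}0.npz",**c)
    print(n,np.round(np.linalg.inv(c["extrinsics"])[:3],2).tolist())
E
```

```text
{'clock': np.float64(0.0), 'joint_pos': array([-1.166,  0.333, -0.065,  1.461,  0.022,  1.35 , -0.089]), 'joint_velocities': array([-0.001, -0.   ,  0.   , -0.001, -0.002,  0.   , -0.001]), 'tau': array([-0.0000e+00, -6.2546e+01,  4.9000e-02, -3.9161e+01,  1.6000e-02,
        1.0000e-02, -0.0000e+00]), 'position': array([0.259, 0.568, 0.303]), 'ee_rot': array([ 0.212,  0.977, -0.001, -0.   ]), 'ft_force': array([-1.363, -0.009, -0.582]), 'torque': array([ 0.086, -0.04 , -0.013]), 'grasp_force': np.float64(0.0), 'grip_width': np.float64(1.002)}
scene [[-0.09, 0.81, -0.58, 1.17], [1.0, 0.07, -0.05, 0.03], [-0.0, -0.59, -0.81, 0.94]]
side [[-0.99, 0.08, -0.1, 0.67], [0.13, 0.6, -0.79, 0.89], [-0.0, -0.8, -0.6, 0.78]]
```

View pics/scene0.png

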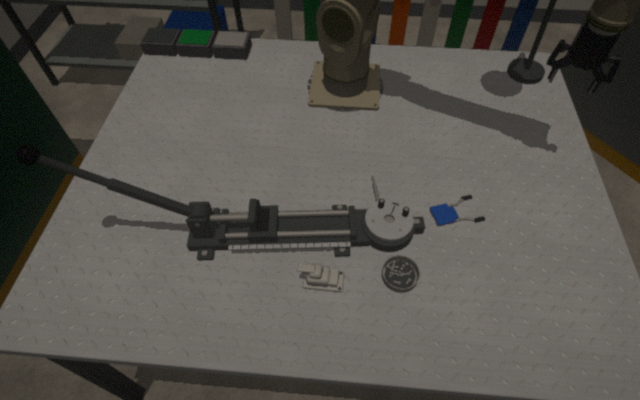

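View pics/side0.png

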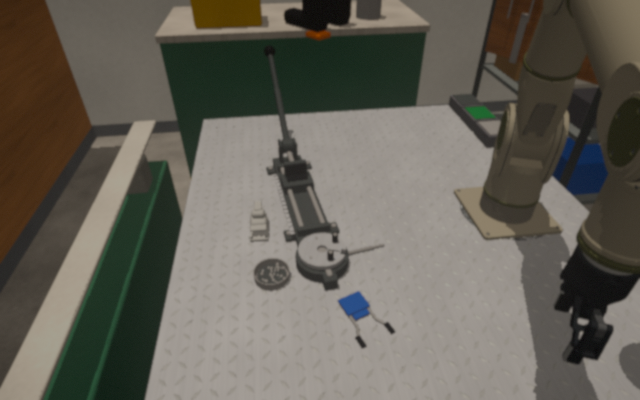

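The scene view has the plate near (390,222), rollers at about (381,203) and (405,211), and the pin ear at (419,224). The side view has the plate at (323,252), rollers at (335,240) and (331,257), and the ear at (330,279). Next I measure these points.

```bash
python3 - <<'E'
from h import *
S=dict(np.load("scene0.npz")); D=dict(np.load("side0.npz"))
def fit(c,box,zlo,zhi):
    u0,u1,v0,v1=box; U,V=np.meshgrid(np.arange(u0,u1),np.arange(v0,v1)); U=U.ravel();V=V.ravel()
    P=world(c,U,V); m=(P[:,2]>zlo)&(P[:,2]<zhi); return P[m],U[m],V[m]
for n,c,b in(("scene",S,(345,430,190,255)),("side",D,(285,360,225,292))):
    P,U,V=fit(c,b,.045,.060); 
    (cx,cy),r=cv2.minEnclosingCircle(P[:,:2].astype(np.float32)); print(n,"plate",cx,cy,r,np.median(P[:,2]),len(P))
    P,U,V=fit(c,b,.068,.09); 
    lab=P[:,:2].astype(np.float32)
    _,l,ce=cv2.kmeans(lab,2,None,(3,50,1e-5),5,0); print("posts",ce,np.bincount(l.ravel()),P[:,2].max())
    im=cv2.resize(c["pixels"][b[2]:b[3],b[0]:b[1],::-1],None,fx=6,fy=6,interpolation=cv2.INTER_CUBIC)
    im=cv2.convertScaleAbs(im,alpha=1.8); im=im[:400,:500]; cv2.imwrite(f"pics/{n}c.png",im)
a=cv2.imread("pics/scenec.png");b=cv2.imread("pics/sidec.png");h=min(len(a),len(b));x=np.hstack([a[:h],b[:h]]);x=cv2.resize(x,(800,int(800*h/x.shape[1])));cv2.imwrite("pics/both.png",x)
# bed: points z 0.02..0.12 along
P,U,V=fit(S,(190,360,195,260),.015,.06);print("bed line",cv2.fitLine(P[:,:2].astype(np.float32),2,0,.01,.01).ravel())
P,U,V=fit(S,(412,428,212,238),.025,.045);print("ear",P.mean(0),len(P),P.max(0),P.min(0))
E
```

```text
scene plate 0.5787474513053894 0.11415262520313263 0.08888285607099533 0.052084391272302355 1661
posts [[0.55529064 0.1796469 ]
 [0.5345675  0.1186463 ]] [40 37] 0.0807293956018521
side plate 0.5796675682067871 0.12374398112297058 0.08578645437955856 0.05018412052867627 1331
posts [[0.55357665 0.18467276]
 [0.5336163  0.12469385]] [38 31] 0.07907286605460384
bed line [ 0.17017485 -0.9854139   0.61600584 -0.11646678]
ear [0.56496377 0.21651024 0.03431368] 156 [0.59627562 0.23363661 0.04200055] [0.54077704 0.20140605 0.0250282 ]
```

View pics/both.png

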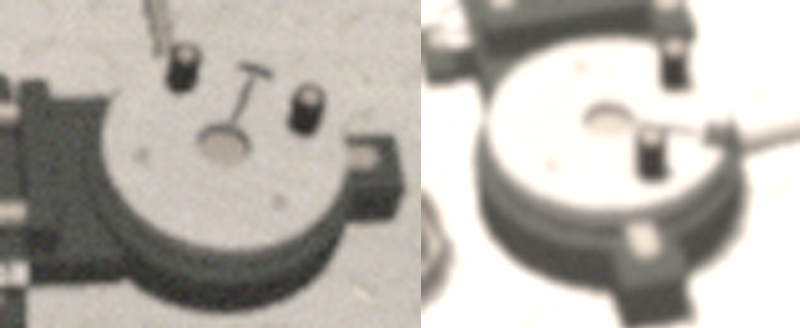

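Left half of the crop (scene): engraved line from the bore to the notch at about (255,70), rollers at (183,65) and (305,105), pin at (362,157). Right half (side): notch at (715,130), pin at (645,238). The notch sits about 60–65° anticlockwise of the pin. I'll move closer and measure with the wrist camera.

```bash
python3 -m creep '[[[-150,-108,20],-0.12],[[-150,-108,20],-0.24],[[-150,-108,20],-0.36],[[-150,-108,20],-0.42],[[-150,-108,20],-0.42]]' 0
```

```text
clock: 0.52
position: [0.354, 0.4031, 0.2832]
ee_rot: [0.004, 1.0, -0.001, 0.0]
ft_force: [1.0, -0.4, 0.0]
grip_width: 0.303
grasp_force: 0.0
```

```bash
python3 -m creep '[[[-95,-175,20],0],[[-95,-175,20],0],[[-95,-175,20],0],[[-95,-175,20],0],[[-95,-175,20],0]]' 0 && python3 -m creep '[[[-86,-155,0],0],[[-86,-155,0],0],[[-86,-155,0],0],[[-86,-155,0],0],[[-86,-155,0],0]]' 0
python3 - <<'E'
from h import *
c=camera("wrist"); cv2.imwrite("pics/w1.png",cv2.convertScaleAbs(c["pixels"][:,:,::-1],alpha=1.5)); np.savez("w1.npz",**c); print(np.round(np.linalg.inv(c["extrinsics"])[:3],2).tolist(), manip.get_obs()["position"])
E
```

```text
clock: 0.93
position: [0.4455, 0.2292, 0.2635]
ee_rot: [0.005, 1.0, -0.0, -0.0]
ft_force: [0.3, 0.3, 0.2]
grip_width: -0.001
grasp_force: 0.0
clock: 1.35
position: [0.5313, 0.0697, 0.2639]
ee_rot: [0.008, 1.0, -0.001, 0.0]
ft_force: [0.2, -0.7, 0.1]
grip_width: 0.003
grasp_force: 0.0
[[0.02, 0.96, 0.27, 0.46], [1.0, -0.01, -0.01, 0.07], [-0.0, 0.27, -0.96, 0.34]] [0.53113346 0.07055624 0.26373312]
```

View pics/w1.png

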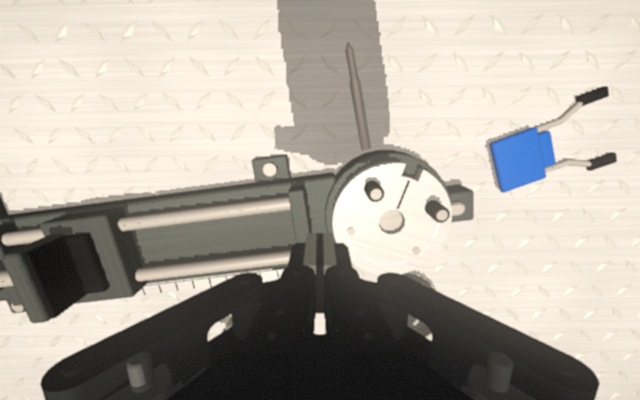

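The wrist view shows the bore at (392,221), the notch at (411,170), roller tops at (374,187) and (436,207), and the pin's visible end at about (460,209).

```bash
cat >> h.py <<'E'
def ray(c,u,v,z):
    T=np.linalg.inv(c["extrinsics"]); d=T[:3,:3]@[(u-c["cx"])/c["fx"],(v-c["cy"])/c["fy"],1]; return T[:3,3]+d*(z-T[2,3])/d[2]
def ang(a,b): return np.degrees(np.arctan2(b[1]-a[1],b[0]-a[0]))
E
python3 - <<'E'
from h import *
c=dict(np.load("w1.npz"))
b=ray(c,392,221,.052);n=ray(c,411,170,.052);p=ray(c,460,209,.0395);l=ray(c,374,187,.076);r=ray(c,436,207,.076)
for k,q in dict(b=b,n=n,p=p,l=l,r=r).items(): print(k,q.round(4),np.linalg.norm((q-b)[:2]).round(4),ang(b,q).round(1))
for q in((350,215),(345,230),(465,207),(392,240)): print(q,world(c,*q).round(4))
# rod direction: upper rod ends, z by depth
for q in((130,224),(280,206),(145,275),(275,259)): print(q,world(c,*q).round(4))
E
```

```text
b [0.5666 0.1418 0.052 ] 0.0 0.0
n [0.5144 0.1576 0.052 ] 0.0545 163.2
p [0.5588 0.2155 0.0395] 0.0741 96.0
l [0.5251 0.118  0.076 ] 0.0478 -150.1
r [0.5448 0.1755 0.076 ] 0.0401 122.9
(350, 215) [[0.5592 0.099  0.053 ]]
(345, 230) [[0.5751 0.094  0.0534]]
(465, 207) [[0.5577 0.2221 0.0362]]
(392, 240) [[0.5864 0.1423 0.0544]]
(130, 224) [[ 0.5673 -0.1283  0.0485]]
(280, 206) [[0.5498 0.0284 0.0494]]
(145, 275) [[ 0.6265 -0.123   0.0484]]
(275, 259) [[0.6097 0.0197 0.0476]]
```

```bash
python3 -m creep '[[[0,0,40],0],[[0,0,80],0],[[0,0,115],0],[[0,0,129],0],[[0,0,129],0]]' && python3 -m creep '[[[0,8,0],0],[[0,14,0],0],[[0,18,0],0],[[0,22,0],0],[[0,22,0],0]]'
python3 - <<'E'
from h import *
c=camera("wrist"); cv2.imwrite("pics/w2.png",cv2.convertScaleAbs(c["pixels"][:,:,::-1],alpha=1.5)); np.savez("w2.npz",**c)
E
```

```text
clock: 1.82
position: [0.5268, 0.0769, 0.1309]
ee_rot: [0.004, 1.0, -0.001, -0.003]
ft_force: [-0.2, 0.0, -1.0]
grip_width: -0.002
grasp_force: 0.0
clock: 2.23
position: [0.5301, 0.0999, 0.136]
ee_rot: [0.003, 1.0, 0.0, 0.001]
ft_force: [0.2, -0.9, 0.5]
grip_width: 0.001
grasp_force: 0.1
```

View pics/w2.png

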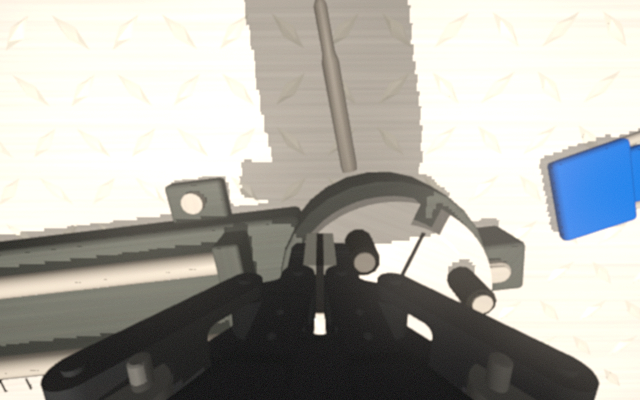

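The finger (about (320,250)) is just touching or next to the left roller (360,250); notch at (430,212), pin at (500,270). Now I push along +y.

```bash
python3 -m creep '[[[0,4,0],0],[[0,8,0],0],[[0,12,0],0],[[0,16,0],0],[[0,20,0],0]]' && python3 -m creep '[[[0,4,0],0],[[0,8,0],0],[[0,12,0],0],[[0,16,0],0],[[0,16,0],0]]'
python3 - <<'E'
from h import *
c=camera("wrist"); cv2.imwrite("pics/w3.png",cv2.convertScaleAbs(c["pixels"][:,:,::-1],alpha=1.5)); np.savez("w3.npz",**c)
E
```

```text
clock: 2.7
position: [0.5298, 0.1192, 0.135]
ee_rot: [0.004, 1.0, 0.0, 0.0]
ft_force: [-0.6, -3.9, 2.9]
grip_width: -0.0
grasp_force: 1.8
clock: 3.12
position: [0.5298, 0.136, 0.1349]
ee_rot: [0.003, 1.0, 0.0, 0.0]
ft_force: [-0.2, -1.0, 1.5]
grip_width: 0.004
grasp_force: 0.6
```

View pics/w3.png

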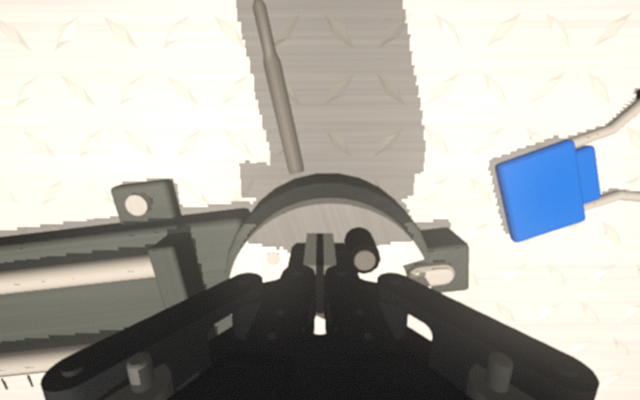

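The roller is at (364,260), the pin at (433,272), and the notch is almost at the pin, partly hidden by the finger.

```bash
python3 - <<'E'
from h import *
b=np.array([.567,.142])
for f,u,v in(("w2",363,262),("w3",364,260)):
    c=dict(np.load(f+".npz")); l=ray(c,u,v,.076); print(l,ang(b,l)%360,np.linalg.norm(l[:2]-b))
c=dict(np.load("w3.npz"));p=ray(c,433,272,.0395); print(p,ang(b,p))
E
python3 -m creep '[[[0,-5,-10],0],[[0,-15,-40],0],[[0,-35,-80],0],[[0,-50,-110],0],[[0,-50,-110],0]]'
python3 - <<'E'
from h import *
c=camera("wrist"); cv2.imwrite("pics/w4.png",cv2.resize(cv2.convertScaleAbs(c["pixels"][100:300,280:540,::-1],alpha=1.5),None,fx=3,fy=3)); np.savez("w4.npz",**c)
E
```

```text
[0.53123894 0.12095438 0.076     ] 210.47708777182999 0.04149423594583257
[0.52917439 0.15740918 0.076     ] 157.8352828900601 0.04084384186761039
[0.55651987 0.20702262 0.0395    ] 99.15600489445069
clock: 3.58
position: [0.532, 0.0812, 0.2523]
ee_rot: [0.006, 1.0, 0.001, 0.005]
ft_force: [2.1, 0.3, -0.2]
grip_width: -0.001
grasp_force: 0.0
```

View pics/w4.png

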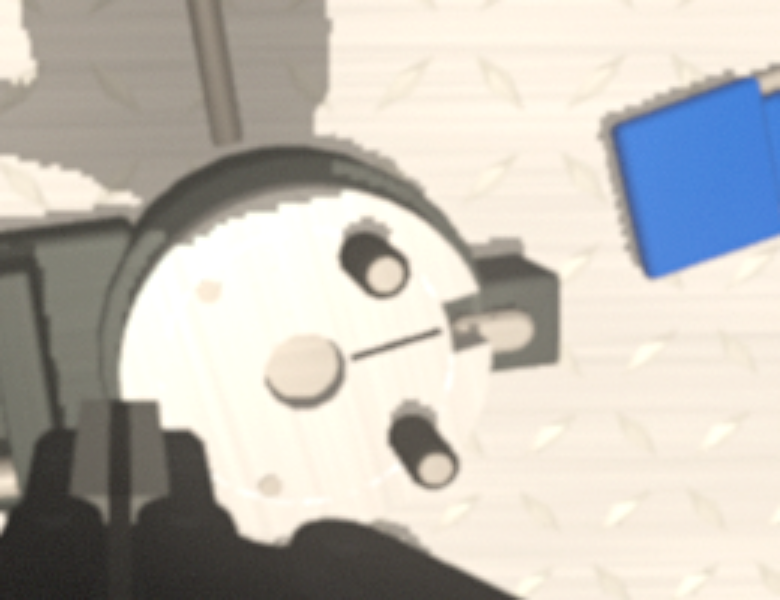

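The crop shows the bore at (305,370), the engraved line ending at (440,331), roller tops at (386,274) and (437,469), and the pin from (458,325) to (533,330). There are several degrees still to turn.

```bash
python3 - <<'E'
from h import *
c=dict(np.load("w4.npz")); g=lambda x,y,z: ray(c,280+x/3,100+y/3,z)
b=g(305,370,.052); l=g(386,274,.076); r=g(437,469,.076); e=g(440,331,.052); s=g(353,357,.052)
m=(l+r)/2; d=l-r; print("b",b,"l",l,"r",r,"|lr|",np.linalg.norm(d))
print("notch by posts",ang([0,0],[-d[1]*-1,-d[0]]) , "line",ang(s,e),ang(b,e),"mid",ang(b,m))
for q in((458,325),(533,330),(500,330)): p=g(*q,.0398); print(p,np.linalg.norm((p-b)[:2]),ang(b,p))
E
```

```text
b [0.56713367 0.14164411 0.052     ] l [0.52876079 0.15837091 0.076     ] r [0.59097114 0.17842478 0.076     ] |lr| 0.06536272865955613
notch by posts 107.8670309110549 line 107.24115850181852 106.6610155622354 mid 105.19776241300205
[0.55632421 0.19503705 0.0398    ] 0.05447615045973121 101.44490571151256
[0.55841839 0.22045866 0.0398    ] 0.07929495589896624 96.31010667210612
[0.55827556 0.20934483 0.0398    ] 0.06827777218095432 97.45435898139938
```

```bash
python3 -m creep '[[[0,0,40],0],[[0,15,75],0],[[0,35,105],0],[[0,44,110],0],[[0,44,110],0]]' && python3 -m creep '[[[0,3,0],0],[[0,6,0],0],[[0,9,0],0],[[0,13,0],0],[[0,13,0],0]]' && python3 -m creep '[[[0,-5,0],0],[[0,-5,4],0],[[0,-5,7],0],[[0,-5,7],0],[[0,-5,7],0]]'
python3 - <<'E'
from h import *
c=camera("wrist"); cv2.imwrite("pics/w5.png",cv2.resize(cv2.convertScaleAbs(c["pixels"][150:350,220:480,::-1],alpha=1.3),None,fx=3,fy=3)); np.savez("w5.npz",**c)
E
```

```text
clock: 4.05
position: [0.5281, 0.1311, 0.1331]
ee_rot: [0.002, 1.0, -0.0, -0.002]
ft_force: [-0.8, -0.4, 1.0]
grip_width: -0.002
grasp_force: 0.0
clock: 4.47
position: [0.5306, 0.1418, 0.1361]
ee_rot: [0.004, 1.0, 0.0, 0.001]
ft_force: [0.4, -2.5, 2.6]
grip_width: -0.0
grasp_force: 1.5
clock: 4.88
position: [0.5295, 0.1369, 0.1274]
ee_rot: [0.004, 1.0, -0.0, -0.0]
ft_force: [0.1, 0.0, 0.3]
grip_width: 0.001
grasp_force: 0.0
```

View pics/w5.png

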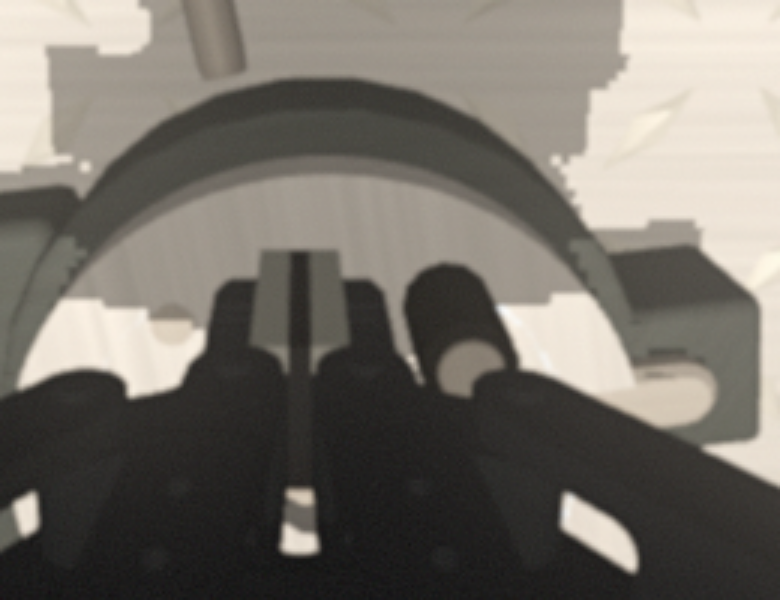

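The finger (300,300) stands clear of the roller (470,368), the plate is still high, and the notch edge is around the pin (660,395). Now I press with small steps and watch the force.

```bash
python3 -m creep '[[[0,0,2],0],[[0,0,4],0],[[0,0,6],0],[[0,0,6],0],[[0,0,6],0]]'; python3 -m creep '[[[0,0,1],0],[[0,0,2],0],[[0,0,3],0],[[0,0,3],0],[[0,0,3],0]]'
python3 - <<'E'
from h import *
p=[];
c=camera("wrist"); np.savez("w6.npz",**c)
U,V=np.meshgrid(np.arange(300,350),np.arange(209,218)); 
P=world(c,U.ravel(),V.ravel());print(np.median(P,0),np.percentile(P[:,2],[10,90]))
c5=dict(np.load("w5.npz"));P=world(c5,U.ravel(),V.ravel());print(np.median(P,0))
print(manip.get_obs()["position"],manip.get_obs()["ft_force"])
E
```

```text
clock: 5.35
position: [0.53, 0.137, 0.122]
ee_rot: [0.004, 1.0, 0.0, 0.0]
ft_force: [-0.5, 0.7, 2.3]
grip_width: -0.0
grasp_force: 1.4
clock: 5.77
position: [0.53, 0.1373, 0.1192]
ee_rot: [0.004, 1.0, 0.0, 0.0]
ft_force: [-1.4, 0.7, 4.4]
grip_width: -0.003
grasp_force: 2.4
[0.50926833 0.13969675 0.04800564] [0.04721746 0.04882077]
[0.5094888  0.13902511 0.0536792 ]
[0.53001528 0.13726303 0.11921973] [-0.51021946  0.57022848  5.7352632 ]
```

Plate down about 5.7 mm of 6. I press harder to be sure it is home.

```bash
python3 -m creep '[[[0,0,1],0],[[0,0,2],0],[[0,0,3],0],[[0,0,4],0],[[0,0,4],0]]'; python3 -m creep '[[[0,0,1],0],[[0,0,2],0],[[0,0,3],0],[[0,0,3],0],[[0,0,3],0]]'
```

```text
clock: 6.23
position: [0.5301, 0.1373, 0.1183]
ee_rot: [0.004, 1.0, 0.001, 0.0]
ft_force: [-17.2, -2.7, 43.3]
grip_width: -0.002
grasp_force: 21.5
clock: 6.65
position: [0.5302, 0.1373, 0.1179]
ee_rot: [0.004, 1.0, 0.001, 0.0]
ft_force: [-32.0, -6.3, 75.7]
grip_width: 0.001
grasp_force: 37.6
```

Hard stop at about 1 mm more travel: it is home. I retreat straight up and check.

```bash
python3 -m creep '[[[0,0,-8],0],[[0,0,-15],0],[[0,-5,-40],0],[[0,-25,-80],0],[[0,-50,-115],0]]'; python3 -m creep '[[[0,-8,-20],0],[[0,-8,-20],0],[[0,-8,-20],0],[[0,-8,-20],0],[[0,-8,-20],0]]'
python3 - <<'E'
from h import *
c=camera("wrist"); cv2.imwrite("pics/w7.png",cv2.resize(cv2.convertScaleAbs(c["pixels"][100:300,280:540,::-1],alpha=1.3),None,fx=3,fy=3)); np.savez("w7.npz",**c)
T=c["extrinsics"]; b=np.array([.567,.142])
U,V=np.meshgrid(np.arange(280,540),np.arange(100,300));P=world(c,U.ravel(),V.ravel())
r=np.linalg.norm(P[:,:2]-b,axis=1)
m=(r>20)&(r<30); print("plate z",np.median(P[m,2]))
E
```

```text
clock: 7.07
position: [0.5288, 0.0903, 0.2239]
ee_rot: [0.002, 1.0, -0.0, -0.001]
ft_force: [1.0, -0.1, 1.8]
grip_width: -0.003
grasp_force: 0.0
clock: 7.48
position: [0.5287, 0.082, 0.2417]
ee_rot: [0.003, 1.0, -0.0, -0.001]
ft_force: [0.8, 0.1, -0.4]
grip_width: 0.002
grasp_force: 0.0
plate z nan
  return _methods._mean(a, axis=axis, dtype=dtype,
  ret = ret.dtype.type(ret / rcount)
```

View pics/w7.png

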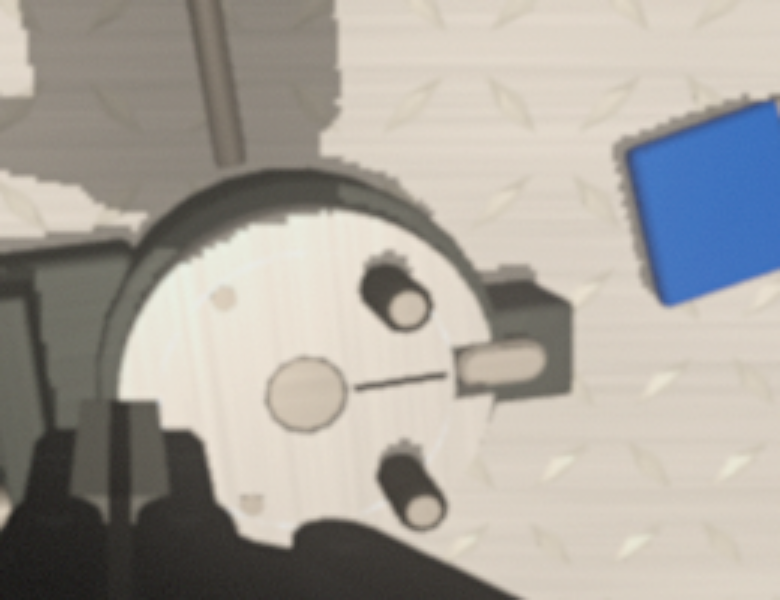

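The engraved line from (355,388) to (445,375) points straight at the pin (460–545,362), which lies in the notch. The spigot is flush with the plate, so the plate is home and the hand is clear (the height print failed on a metres/mm slip in my script). I let one still call settle the arm and hand in.

```bash
python3 -m creep '[[[0,0,0],0],[[0,0,0],0],[[0,0,0],0]]'; python3 - <<'E'
from h import *
c=dict(np.load("w7.npz"));U,V=np.meshgrid(np.arange(280,540),np.arange(100,300));P=world(c,U.ravel(),V.ravel())
r=np.linalg.norm(P[:,:2]-[.567,.142],axis=1);z=np.median(P[(r>.02)&(r<.03),2]);print(z)
if z<.0485: print(manip.hand_in())
E
```

```text
clock: 7.78
position: [0.5293, 0.0815, 0.2429]
ee_rot: [0.004, 1.0, -0.0, -0.0]
ft_force: [0.0, 0.2, 1.2]
grip_width: 0.002
grasp_force: 0.0
0.04755917680515542
the job is handed in; nothing more can be done
None
```

The toe plate is turned with its notch over the pin and pressed home (the press met a hard stop; top face measured about 13.5 mm above the seat, within camera error of the nominal 12 mm), the hand is clear, and the job is handed in at about 7.8 s; the judge's verdict was not shown.

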